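Roll the carton along the roller track to its end stop and lift it into the tray

TASK

The film carton standing on the roller track is to be passed along: roll it along the rollers right up to the end stop, without lifting it before it is there. Then lift it off and set it down flat inside the shallow tray beside the track, the same way up; do not drop or throw it, and leave the other carton on the bench where it is.

Things in the scene. Friction and masses are not known exactly. Their poses are not given: they have to be found in the camera images.
- carton: closed white cardboard carton on the rollers, 55 (x) x 120 (y) x 50 mm high, 0.11 to 0.23 kg, rigid, gripped across its 55 mm. Origin: centre of its underside; z up; y along its length and, within 3 degrees, along the travel. Its centre starts 226 to 306 mm before the stop's face and is 60 mm before it when touching.
- track_stop (a point): mid-width point on the end stop's face, at roller-top height, 40 mm above the bench. y: direction of travel, into the stop (face square to y, 40 mm tall); x across; z up. The fixed level track reaches 390 mm back from here, open there: free 20 mm rollers 28 mm apart between rails 104 mm apart inside, 120 outside, 6 mm above the rollers. A light push rolls the carton; it coasts a little.
- tray_in (a point): centre of the inner floor of a shallow open stainless tray fixed to the bench on the robot's side of the track, near the stop end. Inner floor 115 (x) x 170 (y) mm, 4 mm above the bench; walls 4 mm thick, tops 14 mm above the inner floor. x and y along its sides, z up.
- spare_carton: a second, identical carton standing on the bench itself to the left of the track, to be left alone; 55 (x) x 120 (y) x 50 mm, origin at the centre of its underside.

How it is judged:
On the way:
1. the carton stands on the rollers against the end stop (gap under 12 mm) (y of carton in the frame of track_stop between -0.072 and -0.045 m and x of carton in the frame of track_stop between -0.035 and 0.035 m and z of carton in the frame of track_stop below 0.006 m and angle between carton's own z axis and vertical below 0.1 rad), for 0.2 s.
At the end, for the whole second after the job is handed in: the carton lies at rest, right way up, flat on the tray's inner floor (underside within 6 mm of it, tilt under 0.1 rad, all between the walls) (x of carton in the frame of tray_in between -0.045 and 0.045 m and y of carton in the frame of tray_in between -0.05 and 0.05 m and z of carton in the frame of tray_in between -0.006 and 0.006 m and angle between carton's own z axis and vertical below 0.1 rad and linear speed of carton below 0.02 m/s); the robot touches nothing.
It fails at once if the carton is lifted off the rollers (20 to 60 mm up) while its end is still more than 40 mm short of the end stop (y of carton in the frame of track_stop below -0.1 m and x of carton in the frame of track_stop between -0.03 and 0.03 m and z of carton in the frame of track_stop between 0.02 and 0.06 m).
It fails at once if the carton is thrown or dropped: it moves faster than 0.7 m/s without the fingers touching it (linear speed of carton above 0.7 m/s and contact force between the fingers and carton below 0.01 N).
It fails at once if the other carton is moved more than 20 mm (distance of spare_carton from where it was at the start of the episode above 0.02 m).
It also fails if it takes over 51 s, if anything falls off the work surface, if the arm or the gripper's body presses on something with over 40 N, if the wrist force passes 120 N, or if a joint passes its speed limit or range.

ROBOT

A 6-joint arm with a two-finger parallel gripper is mounted at the origin on a cart in front of the work surface, level with it; the furniture and walls round the work are solid. World frame = base frame: x ahead of the robot, y to its left, z up, the work surface at z = 0. Lengths are in m, angles in rad, forces in N, time in s.
With the tool pointing down it reaches from about 0.375 to 0.9 m from the base axis. Payload 3.1 kg.
Tool frame: the origin (TCP) lies at the very end of the fingers, on their centre line; the grasp point (between the pads) lies 19 mm behind it; z points along the fingers, y is the direction in which the jaws open and shut (so a half turn about z gives the same grasp; the last joint's range is limited). The gripper opens to 85 mm and grips with 20 to 120 N. Pads are 22 mm wide; open, the fingers measure 114 mm over their backs; the gripper's body (76 mm by 85 mm) begins 54 mm behind the grasp point. The pads swing forward as they close: fully open they stand 13 mm farther back than shut.
Start: joints at [1.149, 0.527, 1.433, -0, 1.181, -0.178], TCP at [0.15, 0.607, 0.231] pointing down, gripper open.
Joint ranges: [-3.08, 3.08], [-0.75, 2.2], [0.22, 2.44], [-1.43, 4.57], [0, 2.65], [-2.85, 2.85]. Speed limits (rad/s): [2.79, 2.79, 3.14, 3.14, 3.14, 3.14].

INTERFACE

Orientations are given as a unit quaternion [x, y, z, w].
In Python, from station import * gives the robot as it stands.
- The arm moves only by the tool jog_arm, never from a script. Its argument "motion" is a list of rows, each a list of 5 numbers: the shift along the world's x, y, z in cm, then the turn about the world's z in degrees, then the closure in counts, from 0 (fully open) to 255 (shut). In form: [[tx, ty, tz, yaw, jaw], ...]. A call has 1 to 10 rows; each row shifts and turns the pose as measured when the row begins; what a row does not reach is not made up. A row lasts 1/12 s, in which the tool goes at most 41.7 mm and 7.16 degrees, less where a joint would pass 70% of its speed; a pose out of reach is approached as far as the arm can. A call with a gripper value outside its range is refused whole. The fingers move at their own pace and stop on an object; "squeeze" is the grip in N (left out, the last holds). Time passes only in rows, so rows that do not move let the fingers close. It gives the time, the measured TCP pose, the force and the opening at its end, in the units of the state.
- sense(): the state, without advancing time (a new reading comes with each control period).
- snapshot(name): name is "scene" or "top" or "wrist"; returns a dict with "img" (400x640x3 uint8, red, green, blue), "depth" (400x640 float32, m along the optical axis (not along the pixel's ray), 0 where there is no reading), "intrinsics" (3x3 intrinsics, pixels), "dist_coeffs" ([k1, k2, p1, p2, k3] as OpenCV has them; the pictures are not rectified), "eye" and "attitude" of the camera in the world. Camera axes: x right, y down, z forward; pixel columns grow to the right and rows downward; lengths in m; the calibration is good to about 2 mm. A picture is of the moment at which its call begins.
- sign_off(): hands the job in, once; it reports no verdict.
The state is a dict: "t": time; "q": joint angles; "qd": joint speeds; "tau": joint torques, N m; "tcp_pos": TCP position; "tool_rot": TCP orientation; "force": force on the tool from outside, world axes, zero at the start; "ft_torque": the same for the moment, N m; "finger_gap": opening from 0.0 (shut) to 1.0 (fully open).
Only numpy, scipy, OpenCV 4.12 (cv2) and the standard library are available. Lean on these libraries where they do the work, as an engineer would, in place of code of your own. Each camera call takes 0.05 s, during which the arm holds its last target.

## Working session

There is one attempt and no reset: what is moved stays moved. The work goes in short steps, Python scripts to look and compute and a tool call to move; the robot and the scene stay as the last step left them, time stands still between calls to the robot, and variables do not carry over. Pictures are saved under pics/ and viewed, and the job is handed in when it is done.

Besides the shell and the picture viewer there is one more tool, called after "Request:" in YAML: its name, and indented under it one key for each argument. jog_arm: Moves the arm, as the interface text tells. Its arguments: {"type":"object","properties":{"motion":{"type":"array","items":{"type":"array","items":{"type":"number"}}},"squeeze":{"type":"number"}},"required":["motion"]}

```bash
mkdir -p pics; ls
python3 - <<'E'
from station import *
import cv2
s=sense();print(s)
for n in ["scene","top","wrist"]:
    d=snapshot(n);cv2.imwrite(f"pics/{n}0.png",d["img"][:,:,::-1])
    print(n,d["intrinsics"],d["dist_coeffs"],d["eye"],d["attitude"])
E
```

```text
pics
{'t': 0.0, 'q': array([ 1.14952631e+00,  5.28486960e-01,  1.43388907e+00, -1.23209532e-05,
        1.18135215e+00, -1.78510463e-01]), 'qd': array([0.00075128, 0.00038457, 0.00014309, 0.00034178, 0.00065339,
       0.00019823]), 'tau': array([ 7.23050307e-04, -4.42343330e+01, -1.78036165e+01, -4.00362001e-05,
        8.22141417e-03, -5.28666604e-06]), 'tcp_pos': array([0.14993052, 0.60603275, 0.23032502]), 'tool_rot': array([ 1.21079550e-01,  9.92642233e-01, -1.02179041e-03, -3.09991127e-04]), 'force': array([-0.00452067,  0.16031055, -0.13791305]), 'ft_torque': array([ 0.00550002, -0.01708156, -0.02660697]), 'finger_gap': 0.9969141364993972}
scene [[475.03387105   0.         318.62510074]
 [  0.         475.03387105 205.66328187]
 [  0.           0.           1.        ]] [0.04493587 0.         0.         0.         0.        ] [-0.11636449  0.76762983  0.44405757] [-0.32155964  0.7750129  -0.50043455  0.21335339]
top [[476.90729165   0.         317.96274448]
 [  0.         476.90729165 200.26183264]
 [  0.           0.           1.        ]] [-0.14376925  0.          0.          0.          0.        ] [0.33924435 0.17438356 1.30657621] [-0.69595919  0.71393419 -0.06256965  0.04498685]
wrist [[306.42363068   0.         321.88548537]
 [  0.         306.42363068 203.89956195]
 [  0.           0.           1.        ]] [-0.02696464  0.          0.          0.          0.        ] [0.07082933 0.62582807 0.37256057] [0.77731655 0.60833042 0.09844848 0.12657403]
```

View pics/top0.png

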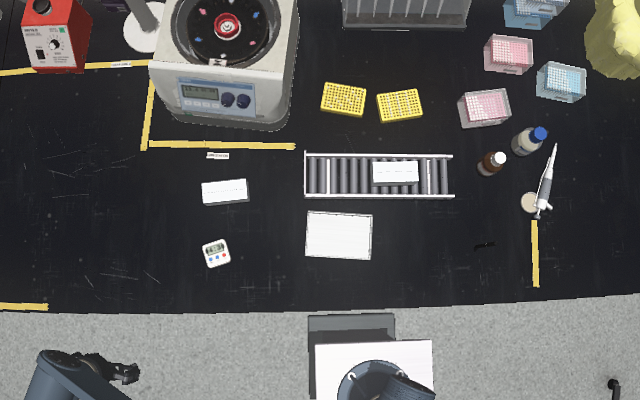

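View pics/scene0.png

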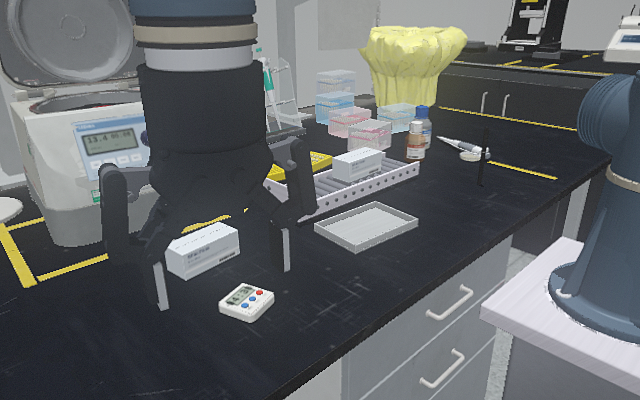

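View pics/wrist0.png

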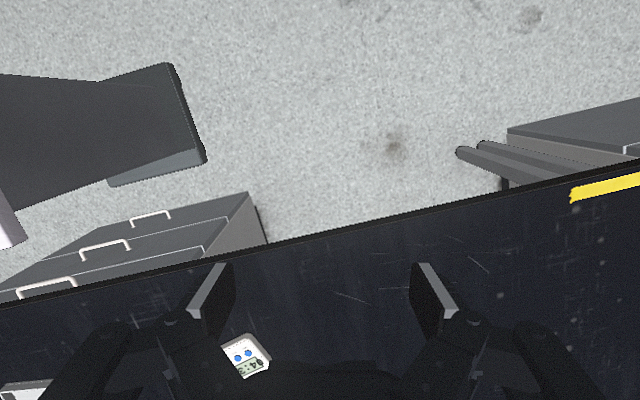

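The top view shows the track from (305,152) to (453,198) with its stop at the left end. The carton is at (395,172), the tray at (338,236) and the spare carton at (225,191). The wrist view holds only the bench edge and a timer.

```bash
cat > h.py <<'E'
import numpy as np, cv2
from scipy.spatial.transform import Rotation as R
from station import *
def rays(d,px):
    u=cv2.undistortPoints(np.array(px,float).reshape(-1,1,2),d["intrinsics"],np.array(d["dist_coeffs"],float)).reshape(-1,2)
    v=np.c_[u,np.ones(len(u))]
    return R.from_quat(d["attitude"]).apply(v)
def onplane(d,px,z):
    r=rays(d,px);e=np.array(d["eye"]);return e+r*((z-e[2])/r[:,2])[:,None]
def depthpts(d,px):
    px=np.array(px,int).reshape(-1,2);u=cv2.undistortPoints(px.astype(float).reshape(-1,1,2),d["intrinsics"],np.array(d["dist_coeffs"],float)).reshape(-1,2)
    z=d["depth"][px[:,1],px[:,0]];return np.array(d["eye"])+R.from_quat(d["attitude"]).apply(np.c_[u*z[:,None],z])
E
python3 - <<'E'
from h import *
np.set_printoptions(precision=4,suppress=True)
d=snapshot("top");im=d["img"]
c=im[135:270,190:470,::-1]
cv2.imwrite("pics/topz.png",cv2.resize(c,(784,378),interpolation=cv2.INTER_CUBIC))
# heights map
ys,xs=np.mgrid[135:270,190:470];px=np.c_[xs.ravel(),ys.ravel()]
P=depthpts(d,px)
bench=P[(np.abs(P[:,2])<.02)];print("bench z",np.median(bench[:,2]))
g=cv2.cvtColor(im,cv2.COLOR_RGB2GRAY)
print(R.from_quat(d["attitude"]).as_matrix())
for nm,(x0,y0,x1,y1),lo,hi in [("carton",(365,150,425,195),.07,.12),("spare",(195,170,255,212),.04,.07),]:
    m=np.zeros(g.shape,np.uint8)
    sel=(P[:,2]>lo)&(P[:,2]<hi)&(px[:,0]>x0)&(px[:,0]<x1)&(px[:,1]>y0)&(px[:,1]<y1)
    q=P[sel];z=np.median(q[:,2]);print(nm,sel.sum(),z)
    W=onplane(d,px[sel],z)[:,:2];r=cv2.minAreaRect((W*1000).astype(np.float32));print(r)
E
```

```text
bench z -0.0005829414928039123
[[-0.0272 -0.9881  0.1513]
 [-0.9994  0.0235 -0.0267]
 [ 0.0229 -0.152  -0.9881]]
carton 1019 0.08865336562699855
((596.2214965820312, -62.1963996887207), (124.7226333618164, 59.19483184814453), 89.01801300048828)
spare 945 0.048832563944909646
((563.0971069335938, 390.999267578125), (57.12473678588867, 123.01766967773438), 4.693228721618652)
```

View pics/topz.png

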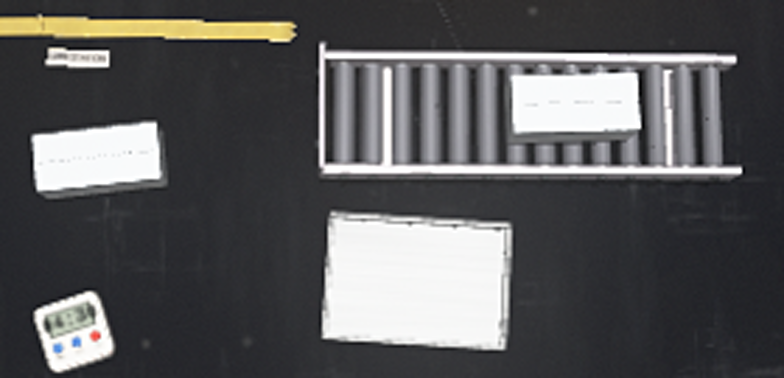

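The zoom shows the white rails, the stop plate (crop column ≈323), the carton on the rollers and the tray (crop corners 330,212 / 511,222 / 503,350 / 322,338). Next I'll fit the rails, stop and tray.

Run:
```python
from h import *
np.set_printoptions(precision=4,suppress=True)
d=snapshot("top");im=d["img"];g=cv2.cvtColor(im,cv2.COLOR_RGB2GRAY)
def box(x0,y0,x1,y1,th=170):
    ys,xs=np.nonzero(g[y0:y1,x0:x1]>th);return np.c_[xs+x0,ys+y0]
for nm,b in [("far rail",(312,150,452,160)),("near rail",(312,192,454,200))]:
    W=onplane(d,box(*b),.046)[:,:2]
    vx,vy,x,y=cv2.fitLine((W*1000).astype(np.float32),cv2.DIST_HUBER,0,.01,.01).ravel()
    if vy<0:vx,vy=-vx,-vy
    print(nm,"dir",vx,vy,"ang",np.degrees(np.arctan2(-vx,vy)),"x at y=0,150:",x-vx/vy*y,x+vx/vy*(150-y), "yrange",W[:,1].min(),W[:,1].max())
b=box(302,150,312,200,150);P=depthpts(d,b)
print("stop cols",np.unique(b[:,0],return_counts=True), "z pct",np.percentile(P[:,2],[10,50,90]))
k=box(302,160,312,190,120);W=onplane(d,k,.08)[:,:2];print("stop",W[:,1].min(),W[:,1].max(),np.median(W,0))
for r in (165,175,185): print(g[r,300:316])
# tray
m=np.zeros_like(g);m[205:265,298:380]=(g[205:265,298:380]>120)*255
cs=max(cv2.findContours(m,0,cv2.CHAIN_APPROX_NONE)[0],key=cv2.contourArea).reshape(-1,2)
for z in (.018,.004):
    print("tray",z,cv2.minAreaRect((onplane(d,cs,z)[:,:2]*1000).astype(np.float32)))
P=depthpts(d,[(338,236)]);print(P)
# carton via colour
m=np.zeros_like(g);m[155:195,368:422]=(g[155:195,368:422]>200)*255
cs=max(cv2.findContours(m,0,cv2.CHAIN_APPROX_NONE)[0],key=cv2.contourArea).reshape(-1,2)
print("carton",cv2.minAreaRect((onplane(d,cs,.09)[:,:2]*1000).astype(np.float32)))
```

```text
far rail dir 0.021149326 0.9997763 ang -1.2118574 x at y=0,150: 654.09674 657.26984 yrange -0.2315029094267154 0.1532452086481454
near rail dir 0.024421604 0.99970174 ang -1.399394 x at y=0,150: 543.2138 546.8782 yrange -0.2287215316798963 0.1559454551494572
stop cols (array([304, 305, 306, 307, 308, 309, 310, 311]), array([44, 47,  6,  7,  6,  7,  7,  7])) z pct [0.0401 0.0751 0.0804]
stop 0.15665762072405495 0.17685865776297202 [0.5908 0.173 ]
[ 45  46  42  44 228 221  66  45  40  80 114 137 164 165 144 125]
[ 49  48  43  55 230 217  64  48  43  86 119 140 167 169 143 121]
[ 48  45  59  91 237 220  63  49  46  91 124 143 169 167 141 118]
tray 0.018 ((440.84259033203125, 86.06371307373047), (179.34750366210938, 124.39093780517578), 84.92463684082031)
tray 0.004 ((441.94635009765625, 85.10416412353516), (181.2960968017578, 125.74241638183594), 84.92463684082031)
[[0.4386 0.0869 0.0024]]
carton ((598.5181274414062, -64.01513671875), (119.52808380126953, 53.8826904296875), 89.02407836914062)
```

Request:
jog_arm:
  motion:
    - [2.2,-3.3,0,-7,30]
    - [2.2,-3.3,0,-7,30]
    - [2.2,-3.3,0,-7,30]
    - [2.2,-3.3,0,-7,30]
    - [2.2,-3.3,0,-7,30]
    - [2.2,-3.3,0,-7,30]
    - [2.2,-3.3,0,-7,30]
    - [2.2,-3.3,0,-7,30]
    - [2.2,-3.3,0,-7,30]
    - [2.2,-3.3,0,-7,30]
  squeeze: 25

```text
t: 1.08
tcp_pos: [0.3716, 0.2696, 0.2306]
tool_rot: [0.678, 0.735, 0.004, 0.002]
force: [0.0, 0.4, -0.8]
finger_gap: 0.884
```

Request:
jog_arm:
  motion:
    - [2.2,-3.3,0,-1,30]
    - [2.2,-3.3,0,-1,30]
    - [2.2,-3.3,0,-1,30]
    - [2.2,-3.3,0,-1,30]
    - [2.2,-3.3,0,-1,30]
    - [2.2,-3.3,0,-0.5,30]
    - [2.2,-3.3,0,0,30]
    - [2.2,-3.3,0,0,30]
    - [2.2,-3.3,0,0,30]
    - [2.2,-3.3,0,0,30]

```text
t: 1.92
tcp_pos: [0.5987, -0.0796, 0.232]
tool_rot: [0.717, 0.697, 0.005, 0.002]
force: [0.1, 0.4, 0.1]
finger_gap: 0.882
```

```bash
cat > st.py <<'E'
from h import *
s=sense();M=R.from_quat(s["tool_rot"]).as_matrix();y=M[:,1]
print(s["t"],s["tcp_pos"].round(4),"jaw yaw",np.degrees(np.arctan2(y[1],y[0])).round(2),"tilt",np.degrees(np.arccos(-M[2,2])).round(2),"F",s["force"].round(1),"gap",round(s["finger_gap"],3))
E
python3 st.py; python3 -c "
from h import *
d=snapshot('wrist');cv2.imwrite('pics/w1.png',d['img'][:,:,::-1])"
```

```text
1.9167 [ 0.5987 -0.0796  0.232 ] jaw yaw -1.63 tilt 0.64 F [0.1 0.4 0.1] gap 0.882
```

View pics/w1.png

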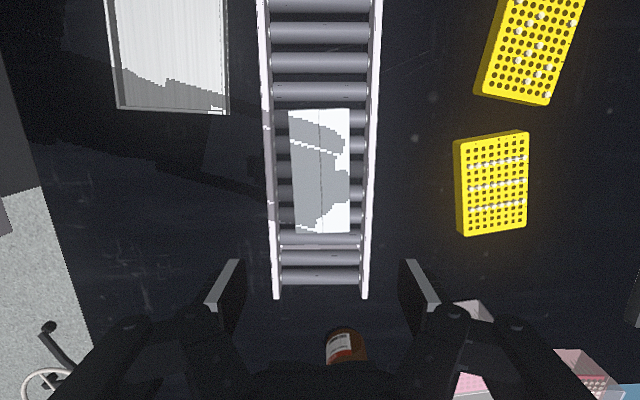

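The wrist view shows the carton top at roughly (288–350, 108–235) between the rails, with the tray at upper left. I'll cross-check its pose from here.

```bash
python3 st.py
python3 - <<'E'
from h import *
d=snapshot('wrist')
ys,xs=np.mgrid[80:260,275:365];px=np.c_[xs.ravel(),ys.ravel()]
P=depthpts(d,px);s=(P[:,2]>.08)&(P[:,2]<.1)
m=np.zeros((400,640),np.uint8);m[px[s][:,1],px[s][:,0]]=255
c=max(cv2.findContours(m,0,cv2.CHAIN_APPROX_NONE)[0],key=cv2.contourArea).reshape(-1,2)
print(np.median(P[s][:,2]),cv2.boundingRect(c),cv2.minAreaRect((onplane(d,c,.09)[:,:2]*1000).astype(np.float32)))
E
```

```text
1.9667 [ 0.6047 -0.0876  0.2324] jaw yaw -1.86 tilt 1.13 F [ 5.6 -3.4  1. ] gap 0.88
0.08932036640684582 (279, 98, 63, 127) ((598.6788940429688, -62.89204788208008), (54.921485900878906, 118.81680297851562), 0.16382236778736115)
```

Request:
jog_arm:
  motion:
    - [0,0,0,0,30]
    - [0,0,0,0,30]

```text
t: 2.18
tcp_pos: [0.602, -0.0852, 0.2311]
tool_rot: [0.72, 0.694, 0.005, 0.005]
force: [0.3, -0.2, -0.3]
finger_gap: 0.881
```

```bash
python3 st.py
```

```text
2.1833 [ 0.602  -0.0852  0.2311] jaw yaw -2.1 tilt 0.82 F [ 0.3 -0.2 -0.3] gap 0.881
```

Request:
jog_arm:
  motion:
    - [-0.2,1.0,-2,0.8,30]
    - [-0.1,1.0,-2.5,0.4,30]
    - [0,0.2,-2.5,0,30]
    - [0,0,-2.5,0,30]
    - [0,0,-2,0,30]
    - [0,0,-1,0,30]
    - [0,0,0,0,30]

```text
t: 2.77
tcp_pos: [0.5944, -0.0529, 0.1054]
tool_rot: [0.709, 0.705, 0.006, 0.005]
force: [-0.8, 0.7, -0.0]
finger_gap: 0.884
```

```bash
python3 st.py; python3 -c "
from h import *
d=snapshot('wrist');cv2.imwrite('pics/w2.png',d['img'][:,:,::-1])"
```

```text
2.7667 [ 0.5944 -0.0529  0.1054] jaw yaw -0.27 tilt 0.97 F [-0.8  0.7 -0. ] gap 0.884
```

View pics/w2.png

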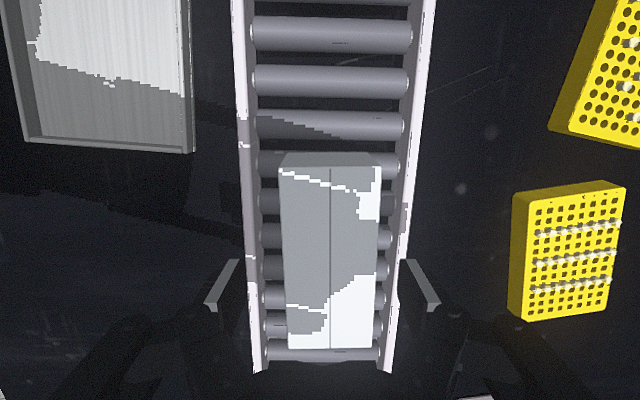

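The carton (cols 280–380) sits between the pads, about 4 mm off-centre to the right. I'll correct that and go down.

Request:
jog_arm:
  motion:
    - [0.3,-0.6,-1.2,-0.5,30]
    - [0.1,-0.3,-1.2,-0.2,30]
    - [0,0,-1.0,0,30]
    - [0,0,-0.8,0,30]
    - [0,0,0,0,30]
    - [0,0,0,0,30]

```text
t: 3.32
tcp_pos: [0.6026, -0.0634, 0.0647]
tool_rot: [0.713, 0.701, 0.009, 0.01]
force: [0.6, 0.7, 0.6]
finger_gap: 0.882
```

```bash
python3 st.py
```

```text
3.3167 [ 0.6026 -0.0634  0.0647] jaw yaw -0.99 tilt 1.54 F [0.6 0.7 0.6] gap 0.882
```

Request:
jog_arm:
  motion:
    - [-0.2,0,-0.3,0,30]
    - [-0.1,0,-0.3,0,30]
    - [0,0,0,0,30]
    - [0,0,0,0,30]

```text
t: 3.65
tcp_pos: [0.5996, -0.0638, 0.0587]
tool_rot: [0.713, 0.701, 0.009, 0.01]
force: [-0.3, 0.5, 0.5]
finger_gap: 0.879
```

```bash
python3 st.py
```

```text
3.65 [ 0.5996 -0.0638  0.0587] jaw yaw -1.02 tilt 1.6 F [-0.3  0.5  0.5] gap 0.879
```

Now I'll close gently with a 25 N squeeze.

Request:
jog_arm:
  motion:
    - [0,0,0,0,70]
    - [0,0,0,0,100]
    - [0,0,0,0,130]
    - [0,0,0,0,160]
    - [0,0,0,0,160]
    - [0,0,0,0,160]
    - [0,0,0,0,160]
    - [0,0,0,0,160]
  squeeze: 25

```text
t: 4.32
tcp_pos: [0.5998, -0.0636, 0.0595]
tool_rot: [0.713, 0.701, 0.009, 0.011]
force: [0.5, -0.1, -0.8]
finger_gap: 0.644
```

```bash
python3 st.py;python3 -c "
from h import *
d=snapshot('wrist');cv2.imwrite('pics/w3.png',d['img'][:,:,::-1])"
```

```text
4.3167 [ 0.5998 -0.0636  0.0595] jaw yaw -0.99 tilt 1.65 F [ 0.5 -0.1 -0.8] gap 0.644
```

View pics/w3.png

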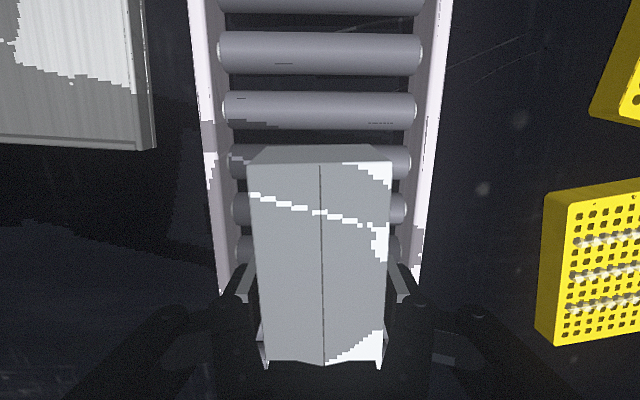

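The carton is held: the gap of 0.644 is about 55 mm, with the pads on both sides. Now I'll roll it along +y.

Request:
jog_arm:
  motion:
    - [0,1,0,0,160]
    - [0,1.5,0,0,160]
    - [0.1,2,0,0,160]
    - [0,2,0,0,160]
    - [0.1,2,0,0,160]
    - [0,1.5,0,0,160]
    - [0,1,0,0,160]
    - [0,0,0,0,160]
    - [0,0,0,0,160]

```text
t: 5.12
tcp_pos: [0.6012, 0.0544, 0.0595]
tool_rot: [0.714, 0.7, 0.01, 0.011]
force: [0.2, -0.6, -0.3]
finger_gap: 0.641
```

```bash
python3 st.py;python3 -c "
from h import *
d=snapshot('wrist');cv2.imwrite('pics/w4.png',d['img'][:,:,::-1])
d=snapshot('top');cv2.imwrite('pics/t4.png',cv2.resize(d['img'][135:270,190:470,::-1],(784,378),interpolation=cv2.INTER_CUBIC))"
```

```text
5.1167 [0.6012 0.0544 0.0595] jaw yaw -1.11 tilt 1.69 F [ 0.2 -0.6 -0.3] gap 0.641
```

View pics/w4.png

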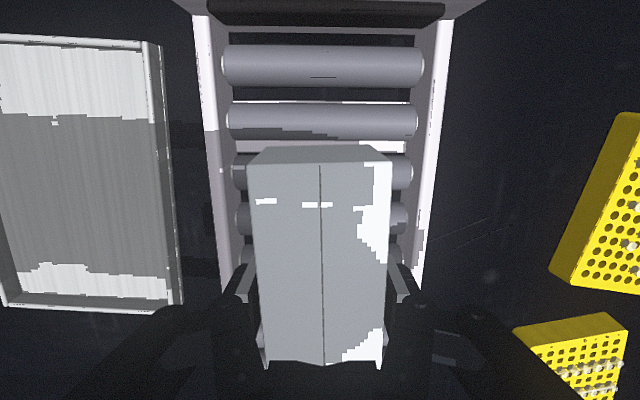

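View pics/t4.png

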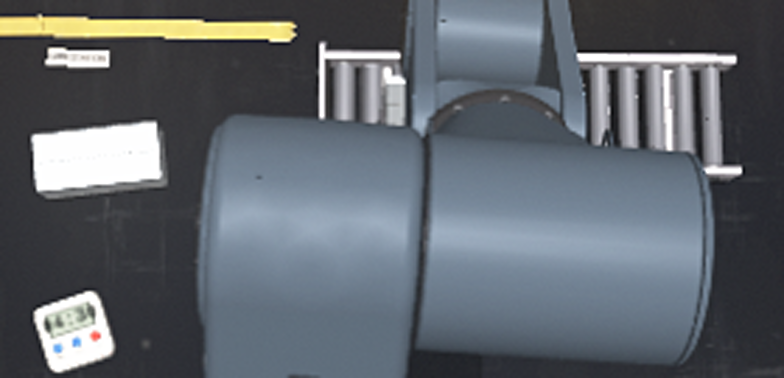

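The wrist view shows the carton still centred and the stop plate across the top (rows 0–25). I'll measure the stop face from the wrist depth.

Run:
```python
from h import *
np.set_printoptions(precision=4,suppress=True)
d=snapshot('wrist')
for c in (280,320,360):
    print(depthpts(d,[(c,r) for r in (2,6,10,14,18,22,26,30)]))
print(depthpts(d,[(320,152),(320,160),(320,166),(320,175)]))
```

```text
[[0.5878 0.1706 0.0722]
 [0.5876 0.1696 0.071 ]
 [0.5876 0.1681 0.0718]
 [0.5871 0.1679 0.0673]
 [0.5864 0.1683 0.0596]
 [0.5857 0.1683 0.0529]
 [0.5829 0.1732 0.0225]
 [0.582  0.1732 0.0131]]
[[0.6024 0.17   0.0736]
 [0.6024 0.1687 0.0735]
 [0.6024 0.1679 0.0714]
 [0.6026 0.1679 0.0662]
 [0.6026 0.1675 0.0619]
 [0.6028 0.1677 0.0542]
 [0.6036 0.1725 0.0243]
 [0.6038 0.1724 0.0155]]
[[0.6172 0.17   0.0729]
 [0.6173 0.1689 0.072 ]
 [0.6174 0.1678 0.0713]
 [0.6177 0.1669 0.0695]
 [0.6188 0.1672 0.0623]
 [0.6198 0.1672 0.0555]
 [0.6241 0.172  0.0253]
 [0.6257 0.1722 0.015 ]]
[[0.6013 0.1141 0.0659]
 [0.6009 0.114  0.085 ]
 [0.6007 0.1127 0.0903]
 [0.6007 0.1094 0.0904]]
```

The gap is about 54 mm. I'll cover 48 mm, then creep until contact.

Request:
jog_arm:
  motion:
    - [0,1,0,0,160]
    - [0.1,1.3,0,0,160]
    - [0,1.2,0,0,160]
    - [0,0.8,0,0,160]
    - [0,0.5,0,0,160]
    - [0,0,0,0,160]
    - [0,0,0,0,160]

```text
t: 5.85
tcp_pos: [0.6027, 0.1041, 0.0595]
tool_rot: [0.716, 0.698, 0.01, 0.011]
force: [0.6, -0.3, -1.0]
finger_gap: 0.64
```

Request:
jog_arm:
  motion:
    - [0,0.2,0,0,160]
    - [0,0.2,0,0,160]
    - [0,0.1,0,0,160]
    - [0,0,0,0,160]

```text
t: 6.18
tcp_pos: [0.6028, 0.1063, 0.0598]
tool_rot: [0.716, 0.698, 0.008, 0.012]
force: [-0.3, -0.3, -1.2]
finger_gap: 0.641
```

```bash
python3 st.py
```

```text
6.1833 [0.6028 0.1063 0.0598] jaw yaw -1.39 tilt 1.71 F [-0.3 -0.3 -1.2] gap 0.641
```

Request:
jog_arm:
  motion:
    - [0,0.3,0,0,160]
    - [0,0.3,0,0,160]
    - [0,0.3,0,0,160]

```text
t: 6.43
tcp_pos: [0.6027, 0.107, 0.0604]
tool_rot: [0.715, 0.699, 0.003, 0.016]
force: [-0.3, -11.4, 2.0]
finger_gap: 0.644
```

```bash
python3 st.py
python3 - <<'E'
from h import *
np.set_printoptions(precision=4,suppress=True)
d=snapshot('wrist')
cv2.imwrite('pics/w5.png',d['img'][:,:,::-1])
for c in (290,320,350):
    P=depthpts(d,[(c,r) for r in range(100,180,6)]);print(P)
E
```

```text
6.4333 [0.6027 0.107  0.0604] jaw yaw -1.3 tilt 1.88 F [ -0.3 -11.4   2. ] gap 0.644
[[ 0.5862  0.189  -0.0014]
 [ 0.5862  0.1854  0.0006]
 [ 0.5859  0.1818 -0.0007]
 [ 0.5857  0.1782  0.0004]
 [ 0.5886  0.1779  0.041 ]
 [ 0.5906  0.1777  0.069 ]
 [ 0.5913  0.1765  0.0796]
 [ 0.5911  0.174   0.0786]
 [ 0.5904  0.1705  0.0714]
 [ 0.59    0.1676  0.0693]
 [ 0.591   0.1678  0.0833]
 [ 0.5913  0.1665  0.0882]
 [ 0.5912  0.1643  0.0886]
 [ 0.5912  0.1623  0.0897]]
[[ 0.605   0.1885 -0.0002]
 [ 0.6049  0.1849 -0.0007]
 [ 0.6048  0.1813 -0.0001]
 [ 0.6047  0.1776 -0.0006]
 [ 0.6038  0.1774  0.0404]
 [ 0.6032  0.1774  0.069 ]
 [ 0.603   0.1761  0.079 ]
 [ 0.6029  0.1737  0.0783]
 [ 0.603   0.1703  0.0723]
 [ 0.6029  0.1675  0.0703]
 [ 0.6026  0.1676  0.0838]
 [ 0.6025  0.1666  0.0902]
 [ 0.6024  0.1643  0.0898]
 [ 0.6024  0.1618  0.0891]]
[[ 0.6237  0.1881  0.0001]
 [ 0.6237  0.1845  0.    ]
 [ 0.6238  0.1809 -0.0007]
 [ 0.6239  0.1772 -0.0011]
 [ 0.6193  0.1769  0.0389]
 [ 0.616   0.1769  0.0678]
 [ 0.6146  0.176   0.0803]
 [ 0.6148  0.1734  0.0784]
 [ 0.6156  0.17    0.0723]
 [ 0.6157  0.1673  0.0715]
 [ 0.614   0.1678  0.0865]
 [ 0.6136  0.1661  0.0895]
 [ 0.6136  0.164   0.0899]
 [ 0.6137  0.1615  0.0893]]
```

View pics/w5.png

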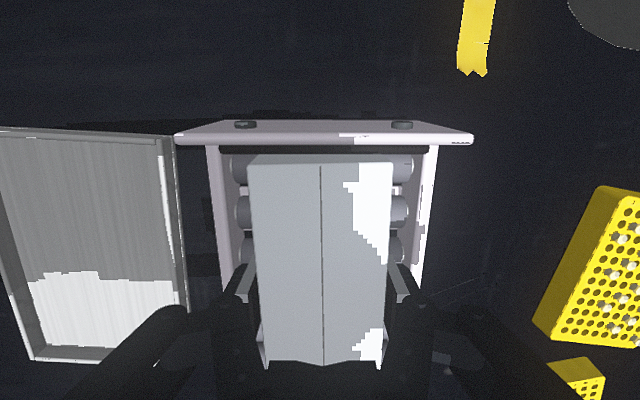

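There is contact at 11 N, the carton's front edge meets the stop face (both y≈0.168), and it sits flat at 0.09 m. I'll ease off, hold, and firm up the grip.

Request:
jog_arm:
  motion:
    - [0,-0.1,0,0,160]
    - [0,0,0,0,160]
    - [0,0,0,0,160]
    - [0,0,0,0,160]
    - [0,0,0,0,160]
    - [0,0,0,0,160]
  squeeze: 45

```text
t: 6.98
tcp_pos: [0.6028, 0.1062, 0.0603]
tool_rot: [0.716, 0.698, 0.004, 0.016]
force: [-0.4, 0.1, -0.4]
finger_gap: 0.636
```

```bash
python3 st.py
```

```text
6.9833 [0.6028 0.1062 0.0603] jaw yaw -1.45 tilt 1.83 F [-0.4  0.1 -0.4] gap 0.636
```

Request:
jog_arm:
  motion:
    - [0,-0.1,0.5,0,160]
    - [0,-0.1,1.2,0,160]
    - [0,0,1.8,0,160]
    - [0,0,2,0,160]
    - [0,0,1.8,0,160]
    - [0,0,1,0,160]
    - [0,0,0.3,0,160]
    - [0,0,0,0,160]

```text
t: 7.65
tcp_pos: [0.601, 0.1053, 0.1534]
tool_rot: [0.715, 0.699, 0.003, 0.015]
force: [0.7, 0.7, -1.5]
finger_gap: 0.638
```

```bash
python3 st.py;python3 -c "
from h import *
d=snapshot('wrist');cv2.imwrite('pics/w6.png',d['img'][:,:,::-1])"
```

```text
7.65 [0.601  0.1053 0.1534] jaw yaw -1.34 tilt 1.74 F [ 0.7  0.7 -1.5] gap 0.638
```

View pics/w6.png

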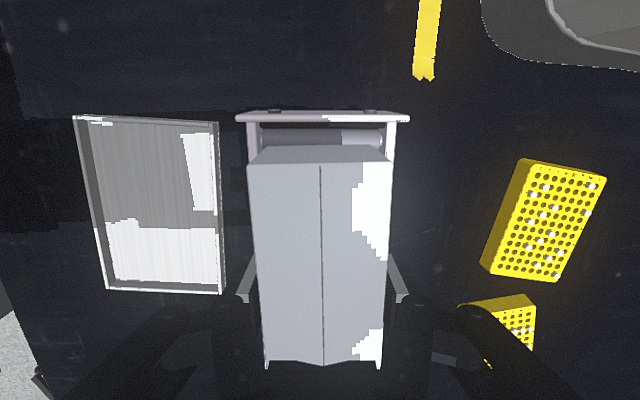

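The carton is held level, and the tray is visible with rim corners near (74,116), (219,122), (222,292) and (109,291). I'll cross-check the tray centre from these.

```bash
python3 - <<'E'
from h import *
d=snapshot('wrist')
W=onplane(d,[(74,116),(219,122),(224,292),(107,290)],.018)[:,:2];print(W.round(4),W.mean(0))
print(cv2.minAreaRect((W*1000).astype(np.float32)))
E
python3 st.py
```

```text
[[ 0.3912  0.1796]
 [ 0.5163  0.1703]
 [ 0.4982 -0.0033]
 [ 0.375   0.0031]] [0.44518162 0.08743998]
((445.6637268066406, 86.71930694580078), (179.47933959960938, 125.44644927978516), 84.7437973022461)
7.75 [0.6004 0.1052 0.1521] jaw yaw -1.35 tilt 1.64 F [-0.9 -0.2 -1. ] gap 0.638
```

Request:
jog_arm:
  motion:
    - [-1,-0.1,0,-0.5,160]
    - [-2,-0.3,0,-0.5,160]
    - [-2.5,-0.3,0,-0.6,160]
    - [-2.5,-0.3,0,-0.6,160]
    - [-2.5,-0.3,0,-0.6,160]
    - [-2,-0.2,0,-0.5,160]
    - [-1.5,-0.2,0,-0.5,160]
    - [-0.7,0,0,0,160]
    - [0,0,0,0,160]
    - [0,0,0,0,160]

```text
t: 8.58
tcp_pos: [0.4412, 0.0876, 0.1428]
tool_rot: [0.739, 0.673, -0.005, 0.008]
force: [0.8, 0.8, -1.3]
finger_gap: 0.637
```

```bash
python3 st.py
```

```text
8.5833 [0.4412 0.0876 0.1428] jaw yaw -5.35 tilt 1.01 F [ 0.8  0.8 -1.3] gap 0.637
```

Request:
jog_arm:
  motion:
    - [0.1,0,-1,0.2,160]
    - [0,0,-1.8,0,160]
    - [0,0,-2,0,160]
    - [0,0,-2,0,160]
    - [0,0,-1.5,0,160]
    - [0,0,-1.0,0,160]
    - [0,0,-0.6,0,160]
    - [0,0,0,0,160]
    - [0,0,0,0,160]

```text
t: 9.33
tcp_pos: [0.4604, 0.0875, 0.0382]
tool_rot: [0.738, 0.675, 0.004, 0.015]
force: [-0.7, -0.9, -0.2]
finger_gap: 0.639
```

```bash
python3 st.py;python3 -c "
from h import *
d=snapshot('scene');cv2.imwrite('pics/s7.png',d['img'][:,:,::-1])"
```

```text
9.3333 [0.4604 0.0875 0.0382] jaw yaw -5.06 tilt 1.79 F [-0.7 -0.9 -0.2] gap 0.639
```

View pics/s7.png

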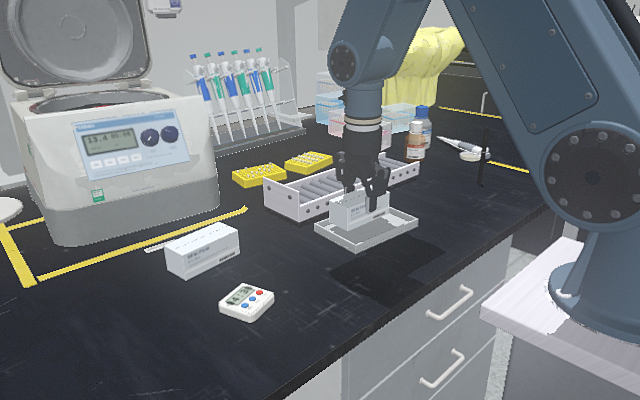

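The carton is over the tray, but x drifted 17 mm during the descent. I'll correct that before lowering further.

Request:
jog_arm:
  motion:
    - [-0.5,0,0.1,0,160]
    - [-0.6,0,0,0,160]
    - [-0.4,0,0,0,160]
    - [-0.2,0,0,0,160]
    - [0,0,0,0,160]
    - [0,0,0,0,160]

```text
t: 9.88
tcp_pos: [0.4432, 0.0876, 0.0424]
tool_rot: [0.737, 0.675, 0.006, 0.017]
force: [0.5, -0.0, -1.8]
finger_gap: 0.636
```

```bash
python3 st.py
```

```text
9.8833 [0.4432 0.0876 0.0424] jaw yaw -5.04 tilt 2.09 F [ 0.5 -0.  -1.8] gap 0.636
```

Request:
jog_arm:
  motion:
    - [0,0,-0.4,0,160]
    - [-0.1,0,-0.4,0,160]
    - [-0.1,0,-0.4,0,160]
    - [0,0,-0.2,0,160]
    - [0,0,0,0,160]
    - [0,0,0,0,160]

```text
t: 10.38
tcp_pos: [0.4416, 0.0876, 0.027]
tool_rot: [0.737, 0.675, 0.006, 0.018]
force: [0.3, -0.4, -1.3]
finger_gap: 0.637
```

```bash
python3 st.py
```

```text
10.3833 [0.4416 0.0876 0.027 ] jaw yaw -5.04 tilt 2.15 F [ 0.3 -0.4 -1.3] gap 0.637
```

Request:
jog_arm:
  motion:
    - [0,0,-0.15,0,160]
    - [0,0,-0.15,0,160]
    - [0,0,-0.1,0,160]
    - [0,0,0,0,160]

```text
t: 10.72
tcp_pos: [0.4418, 0.0873, 0.0243]
tool_rot: [0.738, 0.675, 0.006, 0.018]
force: [0.1, 1.6, 0.6]
finger_gap: 0.64
```

```bash
python3 st.py
```

```text
10.7167 [0.4418 0.0873 0.0243] jaw yaw -5.1 tilt 2.19 F [0.1 1.6 0.6] gap 0.64
```

Request:
jog_arm:
  motion:
    - [0,0,-0.1,0,160]
    - [0,0,-0.1,0,160]
    - [0,0,0,0,160]

```text
t: 10.97
tcp_pos: [0.4418, 0.0871, 0.0243]
tool_rot: [0.738, 0.674, 0.007, 0.019]
force: [-0.4, 1.2, 0.7]
finger_gap: 0.63
```

```bash
python3 st.py;python3 -c "
from h import *
d=snapshot('wrist');cv2.imwrite('pics/w8.png',d['img'][:,:,::-1])"
```

```text
10.9667 [0.4418 0.0871 0.0243] jaw yaw -5.16 tilt 2.27 F [-0.4  1.2  0.7] gap 0.63
```

View pics/w8.png

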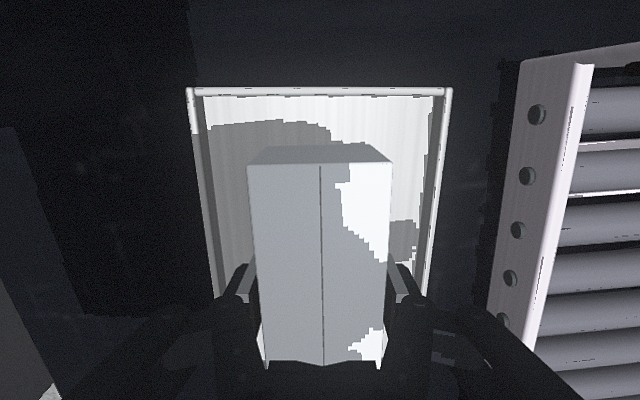

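The carton sits centred in the tray (cols 248–392, walls 190–450), and z no longer changes when pressed, so it is on the floor. I'll release gently, part-open to stay inside the walls.

Request:
jog_arm:
  motion:
    - [0,0,0,0,90]
    - [0,0,0,0,80]
    - [0,0,0,0,70]
    - [0,0,0,0,60]
    - [0,0,0,0,50]
    - [0,0,0,0,50]
    - [0,0,0,0,50]
    - [0,0,0,0,50]

```text
t: 11.68
tcp_pos: [0.4427, 0.087, 0.0234]
tool_rot: [0.738, 0.675, 0.007, 0.019]
force: [0.9, -0.7, 0.4]
finger_gap: 0.804
```

```bash
python3 st.py
python3 - <<'E'
from h import *
d=snapshot('wrist');cv2.imwrite('pics/w9.png',d['img'][:,:,::-1])
print(depthpts(d,[(c,r) for c in (270,320,370) for r in (180,250,340)]).round(4))
E
```

```text
11.6833 [0.4427 0.087  0.0234] jaw yaw -5.08 tilt 2.34 F [ 0.9 -0.7  0.4] gap 0.804
[[0.4271 0.1429 0.0531]
 [0.423  0.1145 0.0539]
 [0.4163 0.0692 0.0537]
 [0.4456 0.1412 0.0536]
 [0.4429 0.1114 0.0521]
 [0.4388 0.0667 0.054 ]
 [0.4643 0.1393 0.0534]
 [0.4633 0.1096 0.0529]
 [0.4616 0.0636 0.0538]]
```

View pics/w9.png

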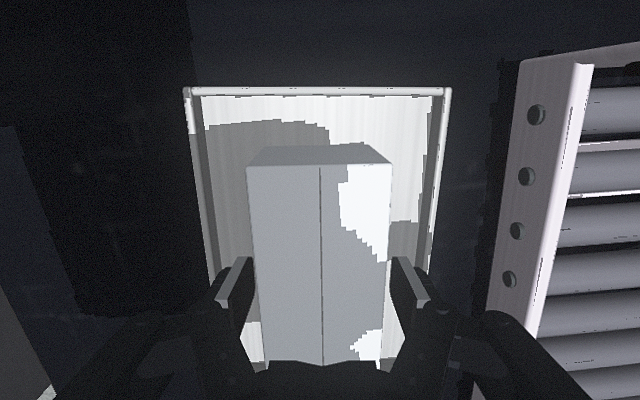

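The carton top is level at 0.053–0.054 m and both pads are clear. I'll rise in small steps and watch the x drift.

Request:
jog_arm:
  motion:
    - [0,0,0.4,0,50]
    - [0,0,0.6,0,50]
    - [0,0,0.6,0,50]
    - [0,0,0,0,50]

```text
t: 12.07
tcp_pos: [0.4423, 0.087, 0.0407]
tool_rot: [0.738, 0.675, 0.007, 0.019]
force: [0.4, 0.2, 0.5]
finger_gap: 0.802
```

```bash
python3 st.py
```

```text
12.0667 [0.4423 0.087  0.0407] jaw yaw -5.08 tilt 2.28 F [0.4 0.2 0.5] gap 0.802
```

Request:
jog_arm:
  motion:
    - [0,0,0.6,0,50]
    - [0,0,0.8,0,50]
    - [0,0,0.8,0,50]
    - [0,0,0.8,0,50]
    - [0,0,0.8,0,50]
    - [0,0,1,0,50]
    - [0,0,1.5,0,50]
    - [0,0,2,0,50]
    - [0,0,3,0,50]
    - [0,0,3,0,50]

```text
t: 12.9
tcp_pos: [0.4376, 0.0871, 0.1912]
tool_rot: [0.738, 0.675, 0.003, 0.015]
force: [0.3, 0.1, -0.2]
finger_gap: 0.806
```

Request:
jog_arm:
  motion:
    - [0,-3,2,0,50]
    - [0,-4,0,0,50]
    - [0,-4,0,0,50]
    - [0,-4,0,0,50]
    - [0,-4,0,0,50]
    - [0,-4,0,0,50]
    - [0,-2,0,0,50]
    - [0,0,0,0,50]
    - [0,0,0,0,50]

```text
t: 13.65
tcp_pos: [0.4396, -0.1734, 0.2286]
tool_rot: [0.735, 0.677, 0.011, 0.028]
force: [0.2, 0.5, -0.2]
finger_gap: 0.802
```

```bash
python3 st.py
python3 - <<'E'
from h import *
d=snapshot('top');g=cv2.cvtColor(d['img'],cv2.COLOR_RGB2GRAY)
cv2.imwrite('pics/t10.png',cv2.resize(d['img'][135:270,190:470,::-1],(784,378),interpolation=cv2.INTER_CUBIC))
ys,xs=np.mgrid[170:270,195:385];px=np.c_[xs.ravel(),ys.ravel()];P=depthpts(d,px)
for n,lo,hi,a,b in(("carton",.045,.065,300,380),("spare",.04,.06,195,255)):
    s=(P[:,2]>lo)&(P[:,2]<hi)&(px[:,0]>a)&(px[:,0]<b)&((px[:,1]>205) if n=="carton" else (px[:,1]<212))
    print(n,np.percentile(P[s][:,2],[5,50,95]),cv2.minAreaRect((P[s][:,:2]*1000).astype(np.float32)))
d=snapshot('scene');cv2.imwrite('pics/s10.png',d['img'][:,:,::-1])
E
```

```text
13.65 [ 0.4396 -0.1734  0.2286] jaw yaw -4.64 tilt 3.42 F [ 0.2  0.5 -0.2] gap 0.802
carton [0.04866012 0.05266521 0.05661073] ((439.9305725097656, 88.13533020019531), (119.73149871826172, 55.725337982177734), 85.68594360351562)
spare [0.04429558 0.04897357 0.05307333] ((563.8087158203125, 391.4442138671875), (56.708370208740234, 121.88995361328125), 4.862370491027832)
```

View pics/t10.png

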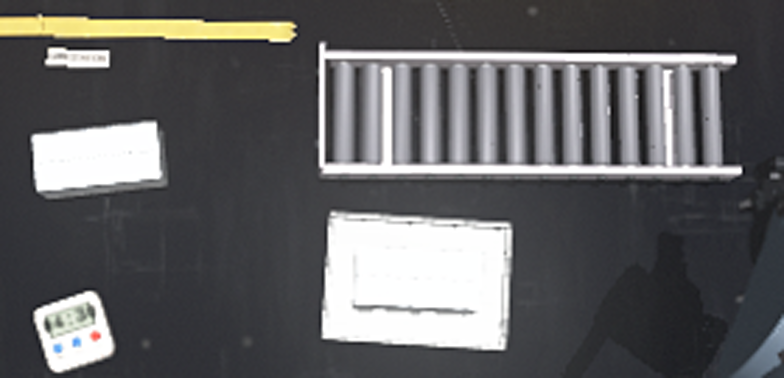

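View pics/s10.png

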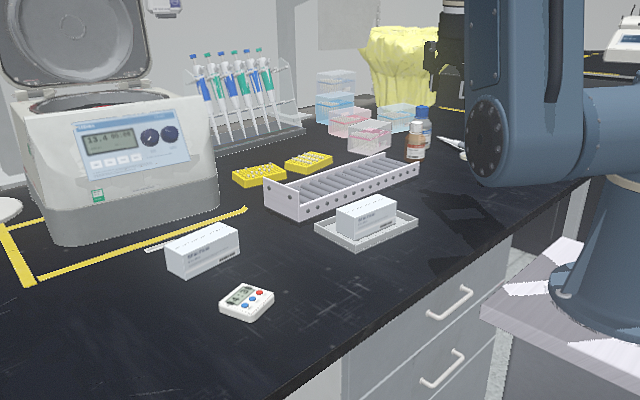

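Both views show the carton flat in the tray at (0.440, 0.088), near the tray centre. The spare carton is unmoved and the robot is clear. I'll hand in now.

```bash
python3 -c "
from station import *
print(sign_off())"
```

```text
the job is handed in; nothing more can be done
None
```

The carton is in the tray and the job is handed in, at about 14 s on the robot's clock. I gripped it across its 55 mm and rolled it along the rollers to the end stop without lifting it. There I felt about 11 N at the stop and held it for half a second. Then I lifted it over, set it on the tray floor, released it and moved the arm away.

**Last checks:**
- **Carton:** its centre is at about (0.440, 0.088) m, within 6 mm of the tray centre measured from the top and wrist cameras. Its top was level at about 0.053–0.054 m (0.054 m expected), so it lies flat on the floor. It is turned within about 1° of the tray.
- **Spare carton:** it measures within 1 mm of its starting position.
- **Arm:** it is clear of everything.

**Small disagreements:**
- The two camera measurements of the tray centre differed by about 4 mm in x, so I aimed between them.
- The tool drifted 19 mm in x during the descent over the tray. I corrected this before setting the carton down.
- The tool was tilted 1–2° from vertical while holding the carton, and 3.4° once clear. The carton itself measured level.

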